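Load the filter cell and hold the slide at the mark

TASK

Set the rectangular blue filter cell flat into the pocket of the checking box's slide, let go of it, and swing the locking lever fully shut over it. Then take the slide's upright pull, draw the spring-return slide out until its index line stands at the nose of the brass mark, and keep it there: finish while still holding the pull with the gripper. Leave the other things on the bench where they are.

Things in the scene. Friction and masses are not known exactly. Their poses are not given: they have to be found in the camera images.
- cell: the filter cell to load: blue plastic block with flat sides, 34 mm along its x, 46 mm along its y, 24 mm high, a round black-rimmed glass on top; 40 to 85 g; lies flat on the bench among the loose optics, at any yaw. Origin: centre of its underside. A half turn makes no difference.
- fixture: the checking box, fixed: walnut base 340 x 144 mm, 20 mm thick, two dark rails (tops 34 mm above the bench) and a walnut case 65 mm high at its far end. Origin: on the bench, right under the pocket centre of the slide at home; base from x = -185 to +155 mm, case from x = +68 mm on. The slide is pulled out along -x (roughly towards the robot).
- tray (a joint): travel of the spring-return slide in m: 0 home, grows as it is pulled along the fixture's -x, stop at 0.085. The spring pulls it home with 3.6 N plus 0.06 N per mm; let go, it runs back. The slide: aluminium block from 100 mm before the pocket centre to 45 mm behind it, 104 mm wide, top 44 mm above the bench; it carries pocket, lever, pull and index line.
- tray_pocket (a point): centre of the floor of the pocket in the slide, 34 mm above the bench; x, y axes as the fixture's. The pocket is 38 mm (x) by 50 mm (y), 10 mm deep, grey felt on its floor; a seated cell stands 14 mm out of it, its 34 mm side along x.
- lever (a joint): angle in rad of the locking lever about its vertical pivot: at 0 it is open and points along the fixture's -x; grows anticlockwise seen from above; stops at -0.5 (outwards) and 1.57 (shut, pointing along the fixture's -y over the middle of the cell). Starts open, -0.45 to 0.2; stays where left; takes about 1.2 N at the knob.
- lever_pivot (a point): top of the lever at its pivot, 65 mm above the bench, 42 mm to the +y side of the pocket centre (on the slide, moves with it). The bar is a dark steel strip 11 mm wide, 5 mm thick, its underside 60 mm above the bench, 2 mm above a seated cell; it ends 53 mm from the pivot.
- lever_knob (a point): top centre of the upright knob on the lever, 45 mm from the pivot, 12 mm across, 22 mm high, from 65 to 87 mm above the bench.
- pull_top (a point): centre of the top of the slide's pull, an upright black tab on the slide, 85 mm before the pocket centre: 12 mm thick along the fixture's x, 26 mm wide along y, 36 mm high, from 44 to 80 mm above the bench. Moves with the slide.
- tray_index (a point): the slide's index line: a black line 3 mm wide along y on the slide's top and its -y edge; this point is its outer end at the top of the -y edge, 44 mm above the bench, 33 mm before the pocket centre. Moves with the slide.
- mark: the mark: fixed brass index block on the -y rail with a nose 10 mm wide (x) that points at the slide's -y edge, top 46 mm above the bench. Origin: middle of the nose's tip, at its top; axes as the fixture's. With the slide home it lies 35 to 65 mm to the -x side of the index line; its place along the rail differs from start to start.
- eyepiece: bystander: chrome barrel eyepiece standing upright, 42 mm across, 68 high. Origin: centre of its underside.
- barlow: bystander: squat black Barlow lens standing upright, 46 mm across, 44 high. Origin: centre of its underside.
- dust_cap: bystander: brass dust cap, a disc 42 mm across, 15 high. Origin: centre of its underside.
- round_filter: bystander: round blue plastic filter ring, 50 mm across, 38 mm hole, 10 high. Origin: centre of its underside.
- wide_eyepiece: bystander: black wide eyepiece standing upright, 52 mm across, 56 high. Origin: centre of its underside.
- screwdriver: bystander: screwdriver 150 mm long lying on the bench, to the left of the box. Origin: on its length, at its underside.

How it is judged (in metres and radians):
On the way, in this order (a step that is already met when the one before it is completed fails the run):
1. the cell sits flat in the pocket, let go, the lever still open (distance between cell and tray_pocket below 0.006 m and angle between cell's own z axis and vertical below 0.1 rad and angle between the x axis of cell and the x axis of tray_pocket, either way round below 0.2 rad and contact force between the fingers and cell below 0.1 N and value of joint lever below 0.8 rad), for 0.2 s.
2. the lever is shut over the seated cell, before the slide is at the mark (distance between cell and tray_pocket below 0.006 m and angle between cell's own z axis and vertical below 0.1 rad and angle between the x axis of cell and the x axis of tray_pocket, either way round below 0.2 rad and value of joint lever above 1.42 rad and x of tray_index in the frame of mark above 0.015 m), for 0.2 s.
At the end, for the whole second after the job is handed in: The cell lies flat in the pocket (within 6 mm and 0.1 rad), the lever is shut (joint above 1.42), the slide's index line is within 5 mm of the middle of the mark's nose (that is, within the nose's width) and still, and the fingers hold the pull (more than 1.5 N of contact), through the last second (distance between cell and tray_pocket below 0.006 m and angle between cell's own z axis and vertical below 0.1 rad and angle between the x axis of cell and the x axis of tray_pocket, either way round below 0.2 rad and value of joint lever above 1.42 rad and x of tray_index in the frame of mark between -0.005 and 0.005 m and velocity of joint tray between -0.02 and 0.02 m/s and contact force between the fingers and tray_c0 above 1.5 N); the arm keeps its last pose, push and grip.
It fails at once if a bystander is pushed more than 30 mm or knocked over (distance of any of eyepiece, barlow, dust_cap, round_filter, wide_eyepiece, screwdriver from where it was at the start of the episode above 0.03 m or angle between any of eyepiece, barlow, dust_cap, round_filter, wide_eyepiece's own z axis and vertical above 0.6 rad).
It also fails if it takes over 54 s, if anything falls off the work surface, if the arm or the gripper's body presses on something with over 40 N, if the wrist force passes 120 N, or if a joint passes its speed limit or range.

ROBOT

A 6-joint arm with a two-finger parallel gripper is mounted at the origin on the work surface. World frame = base frame: x ahead of the robot, y to its left, z up, the work surface at z = 0. Lengths are in mm, angles in rad, forces in N, time in s.
With the tool pointing down it reaches from about 400 to 925 mm from the base axis. Payload 3.4 kg.
Tool frame: the origin (TCP) lies at the very end of the fingers, on their centre line; the grasp point (between the pads) lies r.hold_point_z behind it (r.hold_point_z is the distance from the TCP to the grasp point, in mm); z points along the fingers, y is the line along which they close (so a half turn about z gives the same grasp; the last joint's range is limited). The gripper opens to 85 mm and grips with 20 to 120 N. Pads are 22 mm wide; open, the fingers measure 114 mm over their backs; the gripper's body (76 mm by 85 mm) begins 54 mm behind the grasp point. The pads swing forward as they close: fully open they stand 13 mm farther back than shut.
Start: joints at [-1.272, 0.307, 1.506, -0, 1.328, -0.073], TCP at [208.87, -535.728, 231.305] pointing down, gripper open.
Joint ranges: [-3.12, 3.12], [-1.05, 2.28], [0.14, 2.33], [-1.42, 4.57], [0.1, 2.73], [-2.68, 2.68]. Speed limits (rad/s): [2.57, 2.57, 3.14, 3.14, 3.14, 3.14].

INTERFACE

Orientations are given as a 3x3 rotation matrix whose columns are the frame's x, y, z axes.
In Python, from bench import r gives the robot as it stands.
- The arm moves only by the tool shift_gripper, called after "Call:" as name(argument=value, ...) on one line, values as JSON. Schema: {"type":"object","properties":{"increments":{"type":"array","items":{"type":"number"},"minItems":7,"maxItems":35},"only":{"type":"string"},"quiet":{"type":"boolean"},"lines":{"type":"string"}},"required":["increments"],"additionalProperties":false}. increments is one flat list of numbers that holds 1 to 5 rows one after another, with no inner brackets; each row has 7 numbers: a rotation vector rx, ry, rz in rad, then dx, dy, dz in mm, then the finger opening in mm; each row is the pose to reach, as a shift and turn from the pose commanded when the call began, along the tool's axes at that moment; what a row does not reach only later rows make up. A row lasts 1/8 s, in which the tool goes at most 62.5 mm and 0.188 rad, less where a joint would pass 70% of its speed; a pose out of reach is approached as far as the arm can. The fingers move at their own pace and stop on an object; the grip force is fixed at half the most. Time passes only in rows, so rows that do not move let the fingers close. The tool returns the time, the measured TCP pose, the force, the opening and the grip force at its end. only (a regular expression) keeps the lines of the reply that match it, lines (a string "A,B") keeps lines A to B, and quiet returns only ok. Input that does not fit is refused with a message, and nothing moves.
- r.sense(): the state, without advancing time (a new reading comes with each control period).
- r.grab_frame(name): name is "scene" or "top" or "wrist"; returns the picture (384x512x3 uint8, blue, green, red); there is no depth.
- r.calibration(name): a dict with "mtx" (3x3 intrinsics, pixels), "R" (3x3) and "t" (3): a world point X has camera coordinates R X + t. Camera axes: x right, y down, z forward; pixel columns grow to the right and rows downward; lengths in mm; the calibration is good to about 2 mm. The wrist camera is an equidistant fisheye: a pixel r from the principal point sees the ray r / f radians off the axis. A picture is of the moment at which its call begins: read the wrist's pose just before it. calibration takes no time and is no camera call; for the wrist camera it gives the pose at the moment of the call.
- r.finish_job(): hands the job in; it is judged then, once.
The state is a dict: "time_s": time; "q": joint angles; "dq": joint speeds; "joint_efforts": joint torques, N m; "tool_pos": TCP position; "tool_rot": TCP orientation; "wrist_force": force on the tool from outside, world axes, zero at the start; "torque": the same for the moment, N m; "opening": finger opening in mm; "gripper_force": force on a finger pad.
Only numpy, scipy, OpenCV 4.12 (cv2) and the standard library are available. Lean on these libraries where they do the work, as an engineer would, in place of code of your own. Each camera call takes 0.05 s, during which the arm holds its last target. There are 200 camera calls.

## Working session

There is one attempt and no reset: what is moved stays moved. The work goes in short steps, Python scripts to look and compute and a tool call to move; the robot and the scene stay as the last step left them, time stands still between calls to the robot, and variables do not carry over. Pictures are saved under pics/ and viewed, at most 10 in all, crops included, and the job is handed in when it is done.

```bash
ls; mkdir -p pics
```

Run:
```python
from bench import r
import cv2
print(r.hold_point_z, {k:(v.round(3).tolist() if hasattr(v,'round') and not isinstance(v,float) else v) for k,v in r.sense().items()})
for n in ("scene","top"):
    im=r.grab_frame(n); cv2.imwrite(f"pics/{n}0.png",im)
    c=r.calibration(n); print(n,c)
```

```text
bench.py
pics
18.700000000000003 {'time_s': 0.0, 'q': [-1.273, 0.308, 1.508, 0.0, 1.328, -0.073], 'dq': [0.001, -0.001, 0.0, 0.001, 0.001, -0.0], 'joint_efforts': [0.001, -45.755, -25.192, 0.0, 0.013, -0.0], 'tool_pos': [208.658, -535.059, 230.378], 'tool_rot': [[0.932, 0.363, -0.001], [0.363, -0.932, 0.002], [0.0, -0.002, -1.0]], 'wrist_force': [0.032, 0.189, 0.37], 'torque': [0.044, 0.007, 0.007], 'gripper_force': 0.0, 'opening': 85.74013640127683}
scene {'mtx': array([[407.17292278,   0.        , 258.2465223 ],
       [  0.        , 407.17292278, 187.84474569],
       [  0.        ,   0.        ,   1.        ]]), 'R': array([[ 0.68732145,  0.72612444, -0.01823496],
       [ 0.49536635, -0.48695987, -0.7193624 ],
       [-0.53122631,  0.48540022, -0.69439558]]), 't': array([-399.66804945, -222.41788733, 1440.29017368])}
top {'mtx': array([[451.3933342 ,   0.        , 258.78357947],
       [  0.        , 451.3933342 , 193.10535728],
       [  0.        ,   0.        ,   1.        ]]), 'R': array([[ 0.00786257, -0.9999593 , -0.00442567],
       [-0.99687521, -0.00749029, -0.07863655],
       [ 0.0786002 ,  0.00503013, -0.99689353]]), 't': array([  12.76141923,  539.23180473, 1419.42275495])}
```

View pics/top0.png

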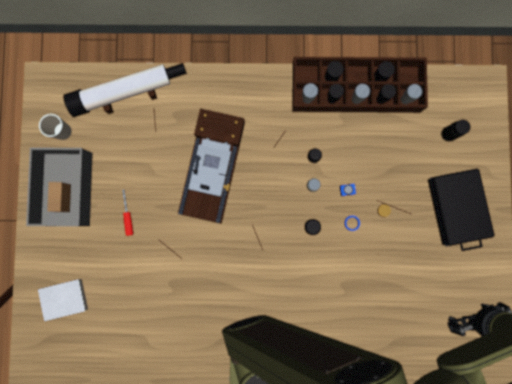

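View pics/scene0.png

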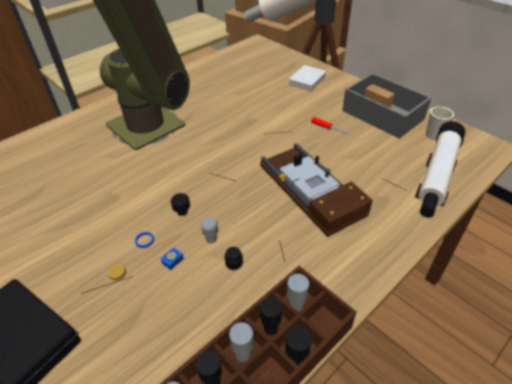

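The top view shows the blue cell at about (348,190), the round filter at (352,224), the chrome eyepiece at (313,185), and the box running from (200,215) to (225,112) with its pull towards the robot. The scene view shows the same layout: cell (172,258), box (315,185).

Create h.py:
```python
from bench import r
import cv2, numpy as np
from scipy.spatial.transform import Rotation as Ro
def cast(name,px,z,cal=None):
    """pixels -> world points on plane z (or rays)"""
    c=cal or r.calibration(name); K=c["mtx"]; px=np.atleast_2d(np.array(px,float))
    d=(px-[K[0,2],K[1,2]])/[K[0,0],K[1,1]]
    if name=="wrist":
        th=np.linalg.norm(d,axis=1,keepdims=True); d=np.hstack([d/np.maximum(th,1e-9)*np.sin(th),np.cos(th)])
    else: d=np.hstack([d,np.ones((len(d),1))])
    d=d@c["R"]; o=-c["R"].T@c["t"]
    return o+d*((z-o[2])/d[:,2:])
def proj(name,X,cal=None):
    c=cal or r.calibration(name); K=c["mtx"]; p=np.atleast_2d(X)@c["R"].T+c["t"]
    if name=="wrist":
        rr=np.linalg.norm(p[:,:2],axis=1,keepdims=True); u=p[:,:2]/np.maximum(rr,1e-9)*np.arctan2(rr,p[:,2:])
    else: u=p[:,:2]/p[:,2:]
    return u*[K[0,0],K[1,1]]+[K[0,2],K[1,2]]
def delta(pos,R=None):
    """shift (tool axes) and rotvec from measured pose to the target"""
    s=r.sense(); A=np.array(s["tool_rot"])
    d=A.T@(np.array(pos)-s["tool_pos"])
    w=Ro.from_matrix(A.T@R).as_rotvec() if R is not None else np.zeros(3)
    return w.round(3),d.round(1)
```

Run:
```python
from h import *
im=cv2.imread("pics/top0.png"); hsv=cv2.cvtColor(im,cv2.COLOR_BGR2HSV)
m=cv2.inRange(hsv,(100,130,60),(130,255,255))
for c in cv2.findContours(m,0,2)[0]:
    if cv2.contourArea(c)<30: continue
    rc=cv2.minAreaRect(c); b=cv2.boxPoints(rc); print(rc,cast("top",b,24).round(0).tolist(), cast("top",rc[0],20).round(1))
cv2.imwrite("pics/fix0.png",cv2.resize(im[100:230,170:255],None,fx=4.5,fy=4.5,interpolation=3))
print(r.calibration("wrist")); s=r.sense(); print(s["tool_pos"])
for n,p in dict(eye=(313,185),bar=(315,156),wide=(312,227),cap=(384,211),pull=(196,192)).items(): print(n,cast("top",p,50).round())
```

```text
{'mtx': array([[297.31863964,   0.        , 254.95962178],
       [  0.        , 297.31863964, 195.15174922],
       [  0.        ,   0.        ,   1.        ]]), 'R': array([[ 0.36374202, -0.93149869, -0.00139263],
       [-0.89636485, -0.35042851,  0.27153253],
       [-0.25342021, -0.09751948, -0.96242826]]), 't': array([-574.2807983 ,  -36.54205262,  378.40228409])}
[ 208.67901391 -535.11864102  230.47063401]
eye [[ 564. -153.   50.]]
bar [[ 655. -159.   50.]]
wide [[ 432. -149.   50.]]
cap [[ 484. -374.   50.]]
pull [[539. 213.  50.]]
```

View pics/fix0.png

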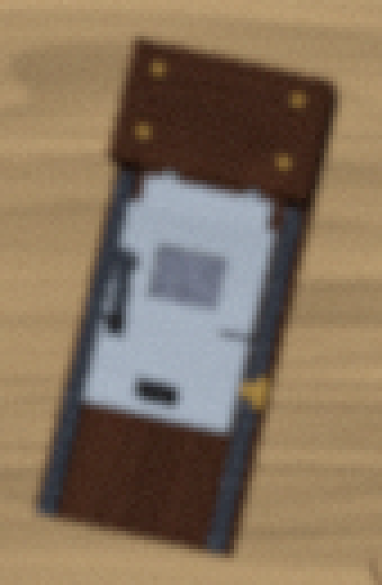

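The crop shows the pocket centred near (188,273), the lever on the left, from the pivot (128,260) to the knob (113,325), the pull at (157,390), the index line end at (252,337) and the brass nose at about (250,390). Moving over the cell for a wrist look.

Run:
```python
from h import *
im=cv2.imread("pics/top0.png"); hsv=cv2.cvtColor(im,cv2.COLOR_BGR2HSV)
print(hsv[186:195,345:352].tolist()[0:9:4])
m=cv2.inRange(hsv,(95,150,60),(130,255,255))
n,l,s,c=cv2.connectedComponentsWithStats(m)
for i in range(1,n):
  if s[i,4]>15: print(s[i],c[i],cast("top",c[i],20).round())
o=lambda p:np.array(p)/4.5+[170,100]-.4
for k,p,z in(("pocket",(188,273),34),("case",(150,42),65),("case",(333,84),65),("nose",(246,390),46),("pull",(157,388),80)): print(k,cast("top",o(p),z).round())
```

```text
[[[111, 102, 145], [110, 57, 139], [113, 34, 148], [110, 30, 154], [113, 43, 149], [112, 73, 151], [111, 128, 164]], [[109, 29, 152], [110, 19, 162], [110, 23, 165], [109, 22, 166], [109, 22, 166], [106, 21, 161], [115, 33, 149]], [[111, 164, 180], [113, 133, 153], [116, 83, 126], [119, 50, 108], [112, 66, 116], [115, 95, 139], [113, 115, 158]]]
[351 185   4   9  19] [352.94736842 189.05263158] [[ 554. -284.   20.]]
[341 186   5   9  32] [342.46875 190.25   ] [[ 550. -250.   20.]]
pocket [[642. 169.  34.]]
case [[800. 194.  65.]]
case [[771.  66.  65.]]
nose [[558. 125.  46.]]
pull [[556. 183.  80.]]
```

Call:
shift_gripper(increments=[0,0,0,30,-10,0,85,0,0,0,90,-28,0,85,0,0,0,150,-48,0,85,0,0,0,210,-67,0,85,0,0,0,270,-86,0,85])

```text
time_s: 0.72
tool_pos: [428.9, -357.1, 231.0]
tool_rot: [[0.932, 0.363, -0.0], [0.363, -0.932, 0.0], [-0.0, -0.0, -1.0]]
wrist_force: [0.6, -1.1, 0.6]
opening: 85.0
gripper_force: 0.0
```

Call:
shift_gripper(increments=[0,0,0,55,-15,0,85,0,0,0,110,-32,0,85,0,0,0,147,-40,0,85,0,0,0,147,-40,0,85])

```text
time_s: 1.23
tool_pos: [552.2, -265.9, 230.5]
tool_rot: [[0.93, 0.367, -0.0], [0.367, -0.93, 0.001], [0.0, -0.001, -1.0]]
wrist_force: [0.7, 0.4, -0.3]
opening: 84.8
gripper_force: 0.0
```

Run:
```python
from h import *
c=r.calibration("wrist"); im=r.grab_frame("wrist"); cv2.imwrite("pics/w1.png",im)
hsv=cv2.cvtColor(im,cv2.COLOR_BGR2HSV)
m=cv2.inRange(hsv,(100,120,50),(130,255,255)); m=cv2.morphologyEx(m,cv2.MORPH_CLOSE,np.ones((3,3)))
for k in cv2.findContours(m,0,2)[0]:
    if cv2.contourArea(k)<100: continue
    w=cast("wrist",k.reshape(-1,2),24,c)[:,:2].astype(np.float32); rc=cv2.minAreaRect(w)
    print(cv2.contourArea(k),cv2.boundingRect(k),rc, cv2.boxPoints(rc).round(1).tolist())
```

```text
864.5 (222, 228, 35, 33) ((454.3854064941406, -282.2535400390625), (46.08397674560547, 44.448036193847656), 21.633089065551758) [[424.79998779296875, -270.1000061035156], [441.20001220703125, -311.3999938964844], [484.0, -294.3999938964844], [467.6000061035156, -253.10000610351562]]
491.5 (237, 153, 42, 35) ((553.8419799804688, -268.73028564453125), (33.796485900878906, 44.08781814575195), 7.456142902374268) [[534.2000122070312, -249.10000610351562], [539.9000244140625, -292.79998779296875], [573.5, -288.3999938964844], [567.7000122070312, -244.6999969482422]]
```

View pics/w1.png

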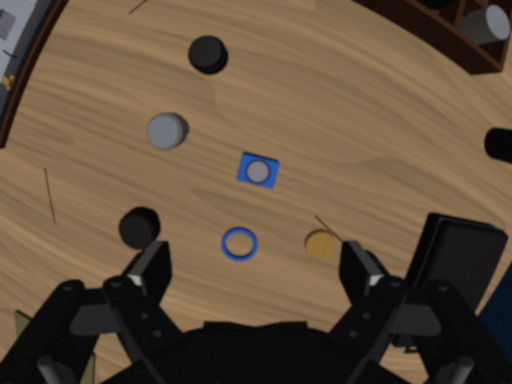

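The wrist view shows the cell clearly at (258,170), ring below it at (239,243) and the others at a safe distance. I grip it along its 34 mm side: turn and come down, then look again.

Call:
shift_gripper(increments=[0,0,-0.18,0,3,10,85,0,0,-0.36,0,3,25,85,0,0,-0.54,0,3,40,85,0,0,-0.72,0,3,55,85,0,0,-0.9,0,3,70,85])

```text
time_s: 1.9
tool_pos: [549.6, -271.9, 160.7]
tool_rot: [[0.291, 0.957, -0.001], [0.957, -0.291, -0.0], [-0.0, -0.001, -1.0]]
wrist_force: [0.1, -0.9, 0.1]
opening: 84.9
gripper_force: 0.0
```

Call:
shift_gripper(increments=[0,0,-0.18,0,0,15,85,0,0,-0.36,0,0,30,85,0,0,-0.427,0,0,30,85,0,0,-0.427,0,0,30,85])

```text
time_s: 2.4
tool_pos: [549.8, -271.7, 131.0]
tool_rot: [[-0.125, 0.992, -0.001], [0.992, 0.125, 0.0], [0.0, -0.001, -1.0]]
wrist_force: [1.1, -0.0, 0.1]
opening: 85.2
gripper_force: 0.0
```

Add to h.py:
```python
def cell(z,im,c):
    hsv=cv2.cvtColor(im,cv2.COLOR_BGR2HSV)
    m=cv2.inRange(hsv,(100,120,50),(130,255,255)); m=cv2.morphologyEx(m,cv2.MORPH_CLOSE,np.ones((3,3)))
    for k in cv2.findContours(m,0,2)[0]:
        if cv2.contourArea(k)<200: continue
        w=cast("wrist",k.reshape(-1,2),z,c)[:,:2].astype(np.float32); rc=cv2.minAreaRect(w)
        print(cv2.boundingRect(k),rc, cv2.boxPoints(rc).round(1).tolist())
```

Run:
```python
from h import *
c=r.calibration("wrist"); im=r.grab_frame("wrist"); cv2.imwrite("pics/w2.png",im)
cell(24,im,c); print(proj("wrist",[553.8,-268.7,24],c))
```

```text
(126, 163, 48, 49) ((452.7297668457031, -278.78173828125), (46.19668960571289, 45.22650909423828), 50.8149299621582) [[420.6000061035156, -282.3999938964844], [455.70001220703125, -311.0], [484.8999938964844, -275.20001220703125], [449.79998779296875, -246.60000610351562]]
(242, 162, 38, 52) ((552.9147338867188, -266.9532775878906), (31.973167419433594, 46.0473518371582), 6.78349494934082) [[534.2999877929688, -246.0], [539.7999877929688, -291.70001220703125], [571.5, -287.8999938964844], [566.0999755859375, -242.1999969482422]]
[[261.10866182 190.10596964]]
```

View pics/w2.png

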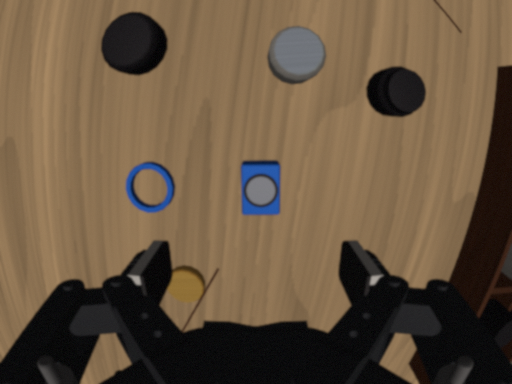

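The cell's top spans (243–280, 163–215) with its glass at (261,190), square to the fingers. Descend and grip.

Call:
shift_gripper(increments=[0,0,0,2.5,4,30,85,0,0,0,2.5,4,65,85,0,0,0,2.5,4,95,85,0,0,0,2.5,4,112,85,0,0,0,2.5,4,119.5,85])

```text
time_s: 3.08
tool_pos: [554.6, -267.9, 11.2]
tool_rot: [[-0.127, 0.992, -0.001], [0.992, 0.127, 0.0], [0.0, -0.001, -1.0]]
wrist_force: [0.5, -0.2, 0.4]
opening: 85.3
gripper_force: 0.0
```

Call:
shift_gripper(increments=[0,0,0,0,0,0,60,0,0,0,0,0,0,30,0,0,0,0,0,0,10,0,0,0,0,0,0,10,0,0,0,0,0,0,10])

```text
time_s: 3.7
tool_pos: [556.0, -268.3, 13.2]
tool_rot: [[-0.128, 0.992, 0.002], [0.992, 0.128, -0.001], [-0.002, 0.002, -1.0]]
wrist_force: [0.1, 0.4, 6.1]
opening: 32.4
gripper_force: 60.3
```

Call:
shift_gripper(increments=[0,0,0,0,0,-15,10,0,0,0,0,0,-50,10,0,0,0,0,0,-90,10,0,0,0,0,0,-125,10,0,0,0,0,0,-125,10])

```text
time_s: 4.32
tool_pos: [557.1, -268.9, 140.9]
tool_rot: [[-0.128, 0.992, 0.007], [0.992, 0.128, -0.004], [-0.005, 0.006, -1.0]]
wrist_force: [1.0, -0.5, -1.7]
opening: 32.3
gripper_force: 59.7
```

Run:
```python
from h import *
c=r.calibration("wrist"); im=r.grab_frame("wrist"); cv2.imwrite("pics/w3.png",im[:,100:420])
s=r.sense(); print(s["tool_pos"],s["wrist_force"],s["opening"])
cell(s["tool_pos"][2]-12+24,im,c)
```

```text
[ 555.70862648 -268.14197137  138.76048557] [-0.15605139  0.20643293 -0.76938325] 32.389994697136764
(220, 201, 71, 91) ((555.9288940429688, -266.1258544921875), (34.5715446472168, 50.45973205566406), 7.121782302856445) [[535.5999755859375, -243.1999969482422], [541.9000244140625, -293.29998779296875], [576.2000122070312, -289.0], [570.0, -238.89999389648438]]
(122, 162, 46, 47) ((498.5070495605469, -240.231689453125), (23.911815643310547, 22.62381935119629), 49.29630661010742) [[482.1000061035156, -241.89999389648438], [499.29998779296875, -256.70001220703125], [514.9000244140625, -238.5], [497.70001220703125, -223.8000030517578]]
```

View pics/w3.png

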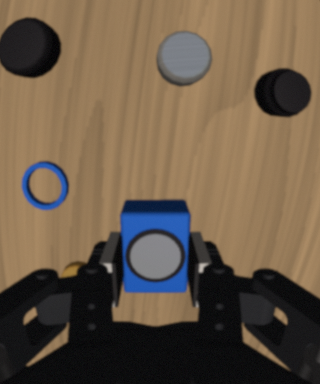

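The cell is held square between the pads, its glass at (256,257) of the full picture, top-face edges at rows 212 and 291. Next: offset in the hand, then carry it to a viewpoint near the pocket.

Run:
```python
from h import *
s=r.sense(); A=np.array(s["tool_rot"]); t=s["tool_pos"]; print(t,s["q"])
for px in ((256,257),(256,212),(256,291)): print((A.T@(cast("wrist",px,t[2]+11.5)[0]-t)).round(1))
# view pose: TCP 60mm toward fixture -y of pocket, yaw of tool y along fixture x (~ -11 deg)
a=np.radians(-11); x=np.array([np.cos(a),np.sin(a),0]); y=np.array([-x[1],x[0],0]); R=np.c_[y,x,[0,0,-1]]
print(delta(np.array([642,169,190])-110*y,R))
```

```text
[ 555.70862648 -268.14197137  138.76048557] [-5.18025460e-01  4.41354689e-01  1.54115604e+00  1.89657283e-05
  1.15551496e+00 -6.46059768e-01]
[ -0.5  -0.3 -11.5]
[ 23.2  -0.4 -11.6]
[-21.   -0.3 -11.5]
(array([0.003, 0.002, 0.32 ]), array([318. , 106.9, -51.6]))
```

Call:
shift_gripper(increments=[0,0,0.04,30,10,-15,10,0,0,0.12,85,28,-35,10,0,0,0.2,140,47,-50,10,0,0,0.28,200,67,-52,10,0,0,0.32,255,86,-52,10])

```text
time_s: 5.0
tool_pos: [606.8, -1.8, 187.5]
tool_rot: [[0.193, 0.981, -0.003], [0.981, -0.193, 0.0], [-0.0, -0.003, -1.0]]
wrist_force: [0.3, 0.3, -0.9]
opening: 32.3
gripper_force: 59.7
```

Call:
shift_gripper(increments=[0,0,0,40,0,0,10,0,0,0,66,0,0,10,0,0,0,66,0,0,10,0,0,0,66,0,0,10])

```text
time_s: 5.5
tool_pos: [619.3, 60.4, 187.5]
tool_rot: [[0.191, 0.982, -0.003], [0.982, -0.191, -0.001], [-0.001, -0.003, -1.0]]
wrist_force: [-0.8, 0.7, -1.2]
opening: 32.0
gripper_force: 59.7
```

Run:
```python
from h import *
s=r.sense(); print(s["tool_pos"],s["opening"])
c=r.calibration("wrist"); im=r.grab_frame("wrist"); np.savez("w4.npz",im=im,**c); cv2.imwrite("pics/w4.png",cv2.resize(im,(800,600),interpolation=3))
print(delta(np.array([642,169,190])))
```

```text
[619.30484346  60.36919294 187.49952943] 32.04571368407694
(array([0., 0., 0.]), array([111.3,   1.2,  -2.3]))
```

View pics/w4.png

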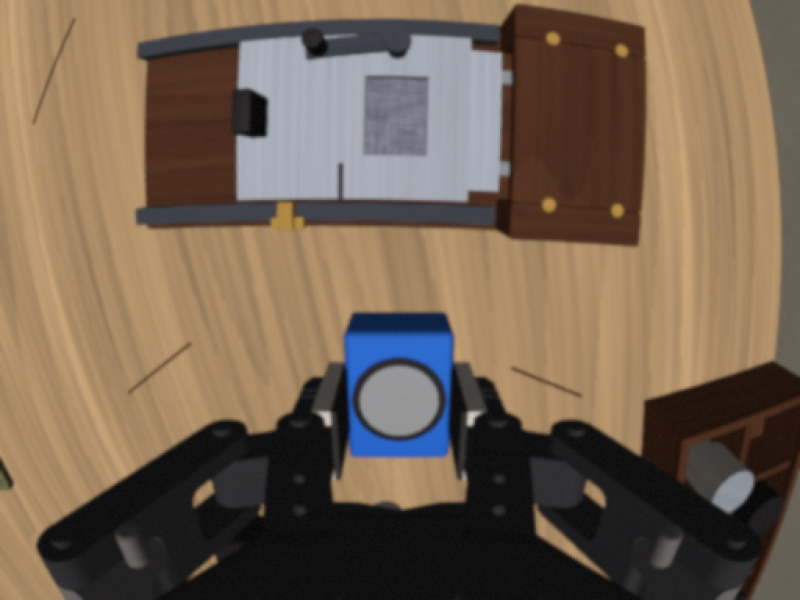

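The picture (scale 1.5625) shows the felt at (364–429, 76–155), index line end at (341,200), brass nose at (286,202), the pull's top at about (250,112), and the lever open, pivot (398,42), knob (314,38). Cell held well.

Create m.py:
```python
from h import *
d=np.load("w4.npz"); im=d["im"]; c={k:d[k] for k in("mtx","R","t")}
hsv=cv2.cvtColor(im,cv2.COLOR_BGR2HSV); v=hsv[...,2].astype(int)
k=1.5625
# felt
x0,x1,y0,y1=225,283,44,104
sub=v[y0:y1,x0:x1]; m=((sub<145)).astype(np.uint8); m=cv2.morphologyEx(m,cv2.MORPH_CLOSE,np.ones((5,5)))
m=cv2.morphologyEx(m,cv2.MORPH_OPEN,np.ones((5,5)))
cs=max(cv2.findContours(m,0,2)[0],key=cv2.contourArea).reshape(-1,2)+[x0,y0]
print("felt bbox",cv2.boundingRect(cs.astype(np.int32)))
for z in(34,44):
    w=cast("wrist",cs,z,c)[:,:2].astype(np.float32); rc=cv2.minAreaRect(w); print(z,rc)
# slide -y edge: bright -> dark transition at columns
e=[]
for u in range(158,298,6):
    col=v[110:145,u]; g=np.diff(cv2.GaussianBlur(col.astype(np.float32).reshape(-1,1),(1,5),0).ravel()); e.append((u,110+g.argmin()+.5))
w=cast("wrist",e,44,c)[:,:2]; f=np.polyfit(w[:,0],w[:,1],1); res=w[:,1]-np.polyval(f,w[:,0]); ok=abs(res)<2
f=np.polyfit(w[ok,0],w[ok,1],1); print("edge yaw deg",np.degrees(np.arctan(f[0])),ok.sum(),len(ok),[e_[1] for e_ in e])
a=np.arctan(f[0]); X=np.array([np.cos(a),np.sin(a)]); Y=np.array([-X[1],X[0]])
pts=dict(pocketS=((396.5,155),44),pocketN=((396.5,76),34),pocW=((364,116),34),pocE=((429,116),34),idx=((341,199),44),noseL=((278,203),46),noseR=((293,203),46),pull=((243,112),80),pullR=((248,112),80),knob=((316,33),87),piv=((397,38),65))
o=cast("wrist",np.array((396.5,115.5))/k,34,c)[0,:2]
print(v[128:138,170:226:5][:,:12])
for n,(p,z) in pts.items():
    q=cast("wrist",np.array(p)/k,z,c)[0,:2]; print(n,q.round(1),((q-o)@X).round(1),((q-o)@Y).round(1))
```

```bash
python3 m.py
```

```text
felt bbox (233, 48, 41, 51)
34 ((636.9313354492188, 167.6087646484375), (50.943084716796875, 39.176055908203125), 78.49512481689453)
44 ((636.7630004882812, 166.25697326660156), (49.22337341308594, 37.85354995727539), 78.49515533447266)
edge yaw deg -12.288322083177208 24 24 [np.float64(127.5), np.float64(127.5), np.float64(127.5), np.float64(127.5), np.float64(126.5), np.float64(126.5), np.float64(126.5), np.float64(126.5), np.float64(126.5), np.float64(126.5), np.float64(126.5), np.float64(126.5), np.float64(126.5), np.float64(126.5), np.float64(127.5), np.float64(127.5), np.float64(127.5), np.float64(127.5), np.float64(127.5), np.float64(127.5), np.float64(127.5), np.float64(128.5), np.float64(128.5), np.float64(128.5)]
[[ 95  93 111 104  82  81  83  83  82  77  74  83]
 [ 65  66 130 127  63  64  64  64  62  61  58  58]
 [ 61  63 156 156  65  68  67  65  65  65  65  65]
 [ 71  70 169 169  70  75  74  74  74  73  73  74]
 [ 76  75 172 169  69  76  76  75  76  76  75  77]
 [ 75  75 172 168  68  75  76  75  76  74  76  75]
 [ 76  73 172 169  71  75  77  74  76  74  76  75]
 [ 75  75 172 170  70  76  76  75  77  76  76  74]
 [ 75  73 172 169  67  76  76  74  76  74  75  75]
 [ 74  77 172 168  73  75  75  75  74  74  75  73]]
pocketS [632.6 140.8] 0.7 -25.9
pocketN [642.4 191.7] -0.6 26.0
pocW [617.5 170. ] -20.4 -0.6
pocE [657.5 162.2] 20.4 0.3
idx [594. 121.] -32.8 -53.4
noseL [554.9 127.3] -72.4 -55.6
noseR [564.4 125.1] -62.7 -55.7
pull [555.  182.1] -83.9 -2.1
pullR [557.9 181.3] -81.0 -2.3
knob [604.  213.6] -42.8 39.1
piv [646.  207.8] -0.5 42.4
```

Call:
shift_gripper(increments=[0,0,0.015,40,-1,10,10,0,0,0.015,80,-2,40,10,0,0,0.015,107,-2.5,75,10,0,0,0.015,107.3,-2.5,105,10,0,0,0.015,107.3,-2.5,117,10])

```text
time_s: 6.18
tool_pos: [636.7, 165.4, 69.5]
tool_rot: [[0.206, 0.978, -0.004], [0.978, -0.206, -0.001], [-0.002, -0.004, -1.0]]
wrist_force: [0.3, -0.5, -0.7]
opening: 32.5
gripper_force: 59.7
```

Call:
shift_gripper(increments=[0,0,0,0,0,0,10,0,0,0,0,0,0,10])

```text
time_s: 6.42
tool_pos: [639.5, 166.0, 73.2]
tool_rot: [[0.207, 0.978, 0.002], [0.978, -0.207, 0.0], [0.001, 0.002, -1.0]]
wrist_force: [0.2, -0.3, 0.1]
opening: 32.4
gripper_force: 59.7
```

Run:
```python
from h import *
s=r.sense(); print(s["tool_pos"],s["tool_rot"].round(3).tolist())
c=r.calibration("wrist"); im=r.grab_frame("wrist"); np.savez("w5.npz",im=im,**c); t=r.grab_frame("top");sc=r.grab_frame("scene")
a=cv2.resize(im[100:320,140:380],None,fx=2.2,fy=2.2,interpolation=3)
p=proj("scene",[637,166,45])[0].astype(int); b=cv2.resize(sc[p[1]-36:p[1]+36,p[0]-40:p[0]+40],None,fx=3.3,fy=3.3,interpolation=3)
o=np.zeros((max(a.shape[0],b.shape[0]),a.shape[1]+b.shape[1],3),np.uint8); o[:a.shape[0],:a.shape[1]]=a; o[:b.shape[0],a.shape[1]:]=b
cv2.imwrite("pics/w5.png",o); print(o.shape)
```

```text
[639.48578831 166.0373782   73.21878834] [[0.207, 0.978, 0.002], [0.978, -0.207, 0.0], [0.001, 0.002, -1.0]]
(484, 792, 3)
```

View pics/w5.png

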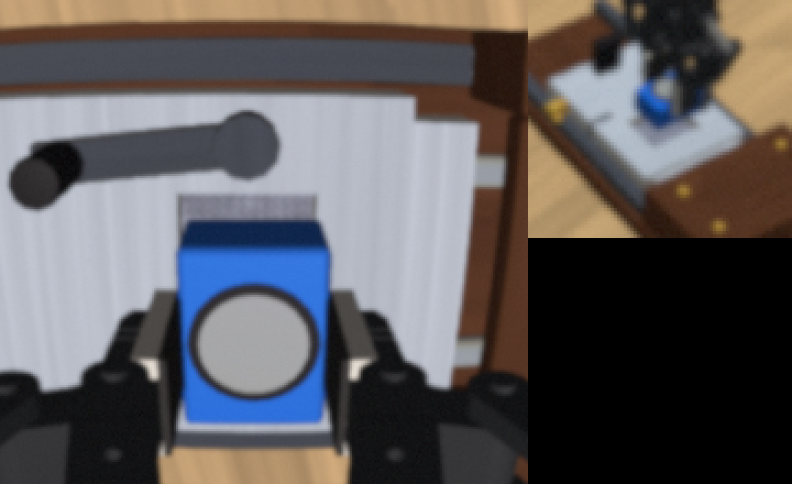

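The wrist crop (left, scale 2.2) shows the felt strip between columns 179–317, north edge at row 195; the cell's lower far edge runs from (190,222) to (322,222). Compare them at their heights.

Run:
```python
from h import *
d=np.load("w5.npz"); c={k:d[k] for k in("mtx","R","t")}
a=np.radians(-11.9); X=np.array([np.cos(a),np.sin(a)]); Y=np.array([-X[1],X[0]])
C=-c["R"].T@c["t"]; print("cam",C.round(1))
f=lambda p,z:cast("wrist",np.array(p)/2.2+[140,100]-.25,z,c)[0,:2]
o=np.array([637.3,166.2])
def g(n,p,z): q=f(p,z)-o; print(n,z,(q@X).round(1),(q@Y).round(1))
g("feltNW",(179,195),34);g("feltNE",(317,195),34);g("pocketrimW",(178,205),44);g("rimE",(318,205),44)
for zb in(58,61):
  g("cellbNW",(190,222),zb);g("cellbNE",(322,222),zb)
  g("celltN",(180,249),zb+24);g("celltNE",(328,249),zb+24);g("celltSW",(186,422),zb+24);g("celltSE",(324,422),zb+24);g("glass",(255,342),zb+24)
  g("piv",(248,142),65)
```

```text
cam [652.5 232.9 216.1]
feltNW 34 -19.9 21.5
feltNE 34 19.9 21.5
pocketrimW 44 -19.1 21.3
rimE 44 19.2 21.3
cellbNW 58 -14.5 20.6
cellbNE 58 18.9 20.6
celltN 82 -14.5 21.7
celltNE 82 17.7 21.7
celltSW 82 -15.0 -23.4
celltSE 82 18.8 -23.4
glass 82 1.8 -0.9
piv 65 0.2 42.3
cellbNW 61 -14.2 21.6
cellbNE 61 18.6 21.5
celltN 85 -14.2 22.8
celltNE 85 17.3 22.8
celltSW 85 -14.7 -21.3
celltSE 85 18.4 -21.4
glass 85 1.8 0.7
piv 65 0.2 42.3
```

Call:
shift_gripper(increments=[0,0,0,0,0,0,10,0,0,0,0,0,0,10,0,0,0,0,0,0,10])

```text
time_s: 6.95
tool_pos: [638.3, 166.8, 72.0]
tool_rot: [[0.205, 0.979, 0.0], [0.979, -0.205, 0.0], [0.0, 0.0, -1.0]]
wrist_force: [-0.9, 0.1, -0.1]
opening: 32.1
gripper_force: 59.7
```

Run:
```python
from h import *
s=r.sense(); print(s["tool_pos"].round(1),s["dq"].round(3))
c=r.calibration("wrist"); im=r.grab_frame("wrist"); cell(s["tool_pos"][2]+11.5,im,c); np.savez("w6.npz",im=im,**c)
s=r.sense(); print(s["tool_pos"].round(1),s["dq"].round(3))
v=cv2.cvtColor(im,cv2.COLOR_BGR2GRAY)
print(v[193,210:300].tolist()); print(v[175:215,250].tolist())
```

```text
[638.3 166.8  72. ] [ 0.     0.004  0.001 -0.001  0.     0.001]
(220, 201, 71, 91) ((638.36572265625, 170.28558349609375), (49.67951202392578, 34.14289474487305), 78.15953826904297) [[616.5999755859375, 149.5], [650.0, 142.5], [660.2000122070312, 191.10000610351562], [626.7999877929688, 198.10000610351562]]
[638.3 166.8  71.8] [-0.     0.003  0.002  0.001 -0.    -0.001]
[192, 192, 191, 191, 194, 195, 194, 193, 190, 189, 186, 177, 152, 120, 117, 129, 131, 130, 128, 129, 128, 127, 127, 126, 128, 129, 130, 130, 128, 128, 127, 128, 130, 131, 129, 127, 127, 129, 135, 138, 137, 137, 137, 140, 145, 148, 146, 141, 138, 137, 138, 136, 131, 128, 130, 135, 136, 138, 139, 138, 137, 134, 134, 137, 136, 133, 131, 130, 132, 130, 129, 131, 132, 128, 119, 126, 155, 178, 188, 189, 189, 188, 187, 187, 187, 185, 183, 184, 184, 184]
[74, 73, 74, 74, 74, 76, 89, 121, 158, 177, 185, 186, 185, 180, 165, 144, 135, 137, 137, 138, 136, 135, 135, 127, 107, 72, 42, 36, 34, 34, 36, 34, 36, 36, 34, 38, 45, 60, 75, 89]
```

Run:
```python
from h import *
d=np.load("w6.npz"); c={k:d[k] for k in("mtx","R","t")}
s=r.sense(); A=s["tool_rot"]; t=s["tool_pos"]; print(t.round(1))
g=lambda p,z:(A.T@(cast("wrist",p,z,c)[0]-t)).round(2)
print("rimN",g((254,189.3),44),"rimW",g((222,193),44),"rimE",g((286,193),44))
for zb in(58.5,59.5,60.5): print("base",g((226.4,199.5),zb),g((286.4,199.5),zb),"top N,S",g((255,212.8),zb+24),g((255,291.2),zb+24),"glass",g((255.9,255.5),zb+24))
```

```text
[638.3 166.8  71.8]
rimN [23.58 -1.21 27.84] rimW [ 21.3  -20.35  27.84] rimE [21.31 17.91 27.84]
base [ 21.57 -16.36  13.34] [21.59 16.66 13.34] top N,S [ 22.22  -0.64 -10.66] [-21.96  -0.61 -10.66] glass [ -0.36  -0.18 -10.66]
base [ 21.87 -16.26  12.34] [21.89 16.55 12.34] top N,S [ 22.56  -0.64 -11.66] [-21.28  -0.61 -11.66] glass [  0.16  -0.18 -11.66]
base [ 22.17 -16.16  11.34] [22.18 16.44 11.34] top N,S [ 22.91  -0.64 -12.66] [-20.6   -0.61 -12.66] glass [  0.68  -0.18 -12.66]
```

Call:
shift_gripper(increments=[0,0,0,-1,-1.1,0,10,0,0,0,-1,-1.1,6,10,0,0,0,-1,-1.1,12,10,0,0,0,-1,-1.1,12,10])

```text
time_s: 7.5
tool_pos: [636.3, 165.8, 58.8]
tool_rot: [[0.206, 0.979, -0.002], [0.979, -0.206, -0.0], [-0.001, -0.002, -1.0]]
wrist_force: [0.2, 0.9, -1.2]
opening: 32.2
gripper_force: 59.7
```

Call:
shift_gripper(increments=[0,0,0,0,0,3,10,0,0,0,0,0,6,10,0,0,0,0,0,9,10,0,0,0,0,0,9,10])

```text
time_s: 8.0
tool_pos: [636.8, 165.9, 50.5]
tool_rot: [[0.206, 0.979, -0.001], [0.979, -0.206, -0.0], [-0.0, -0.001, -1.0]]
wrist_force: [0.6, -0.3, 0.1]
opening: 32.2
gripper_force: 59.7
```

Call:
shift_gripper(increments=[0,0,0,0,0,1.5,10,0,0,0,0,0,3,10,0,0,0,0,0,4,10,0,0,0,0,0,4,10])

```text
time_s: 8.5
tool_pos: [637.1, 166.0, 47.2]
tool_rot: [[0.205, 0.979, 0.0], [0.979, -0.205, 0.0], [0.0, 0.0, -1.0]]
wrist_force: [-0.6, -0.5, 3.5]
opening: 32.3
gripper_force: 60.0
```

Call:
shift_gripper(increments=[0,0,0,0,0,0,38,0,0,0,0,0,0,46,0,0,0,0,0,0,52,0,0,0,0,0,0,52])

```text
time_s: 9.0
tool_pos: [637.1, 166.0, 46.7]
tool_rot: [[0.206, 0.979, -0.0], [0.979, -0.206, -0.0], [-0.0, -0.0, -1.0]]
wrist_force: [-0.0, -0.3, 0.6]
opening: 51.9
gripper_force: 0.0
```

Call:
shift_gripper(increments=[0,0,0,0,0,-15,52,0,0,0,0,0,-45,52,0,0,0,0,0,-80,52,0,0,0,0,0,-80,52,0,0,0,0,0,-80,52])

```text
time_s: 9.62
tool_pos: [636.8, 165.9, 127.2]
tool_rot: [[0.206, 0.979, 0.0], [0.979, -0.206, 0.0], [0.0, 0.0, -1.0]]
wrist_force: [0.9, -0.3, 0.2]
opening: 51.7
gripper_force: 0.0
```

Run:
```python
from h import *
s=r.sense(); print(s["tool_pos"].round(1))
c=r.calibration("wrist"); im=r.grab_frame("wrist"); np.savez("w7.npz",im=im,**c); cell(58,im,c)
cv2.imwrite("pics/w7.png",cv2.resize(im[60:350,60:440],None,fx=2,fy=2,interpolation=3))
```

```text
[636.8 165.9 127.2]
(233, 172, 45, 62) ((636.58349609375, 167.81639099121094), (47.95210266113281, 33.33557891845703), 78.1623764038086) [[615.4000244140625, 147.8000030517578], [648.0, 140.89999389648438], [657.7999877929688, 187.89999389648438], [625.2000122070312, 194.6999969482422]]
```

View pics/w7.png

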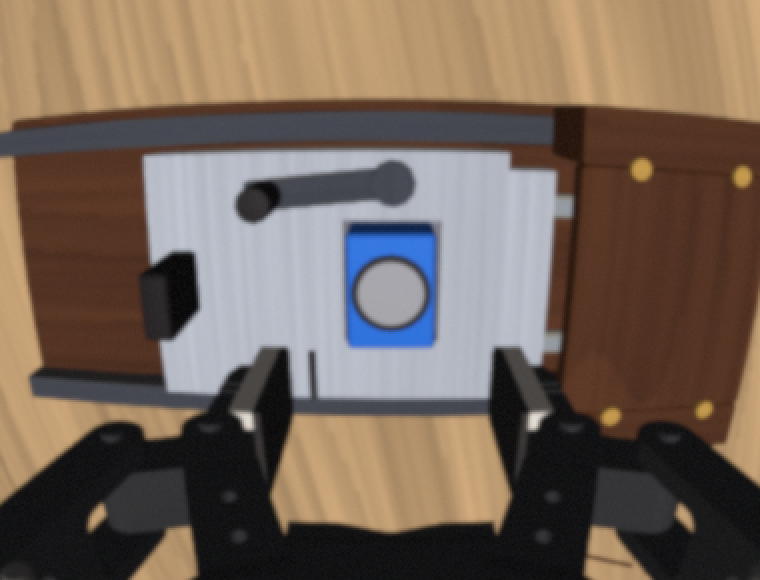

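The cell sits flat in the pocket, (346–436, 226–346) inside the felt rim. The lever is still open, with pivot (393,182) and knob top (253,205) in the crop. I will straddle the knob with partly open fingers, turned 45°, and sweep along the arc.

Run:
```python
from h import *
d=np.load("w7.npz"); c={k:d[k] for k in("mtx","R","t")}
a=np.radians(-11.9); X=np.array([np.cos(a),np.sin(a)]); Y=np.array([-X[1],X[0]]); o=np.array([637.0,166.0])
g=lambda p,z:cast("wrist",np.array(p)/2+60-.25,z,c)[0,:2]-o
for n,p,z in(("knob",(253,205),87),("piv",(393,182),65),("nose?",(312,398),44)): q=g(p,z); print(n,(q@X).round(1),(q@Y).round(1))
k=g((253,205),87); k=np.array([k@X,k@Y]); th=np.arctan2(-(k[1]-42),-k[0]); print("th",th)
W=lambda p,z:np.r_[o+p[0]*X+p[1]*Y,z]
b=a-np.pi/4; y=np.array([np.cos(b),np.sin(b),0]); R=np.c_[[-y[1],y[0],0],y,[0,0,-1]]
K=lambda t:np.array([-45*np.cos(t),42-45*np.sin(t)])
n=np.array([1,-1])/2**.5
print(delta(W(K(th),110),R))
for t in np.r_[th,.3,.6,.9,1.2,1.4,1.57]:
    p=K(t)+n*6*(t>th); print(round(t,2),(R.T@(W(p,70)-W(K(th),110))).round(1))
```

```text
knob -44.4 38.0
piv 0.1 42.1
nose? -34.4 -52.7
th 0.09021211582472907
(array([-0.001,  0.001,  0.786]), array([ 38.3, -44.1,  16.4]))
0.09 [ 0.  0. 40.]
0.3 [-5.2 13.8 40. ]
0.6 [-9.7 26.5 40. ]
0.9 [-10.1  40.   40. ]
1.2 [-6.6 53.  40. ]
1.4 [-2.2 60.8 40. ]
1.57 [ 2.7 66.6 40. ]
```

Call:
shift_gripper(increments=[0,0,0.17,10,-11,4,24,0,0,0.34,20,-23,8,24,0,0,0.51,30,-35,12,24,0,0,0.68,38.3,-44.1,16,24,0,0,0.786,38.3,-44.1,17,24])

```text
time_s: 10.3
tool_pos: [599.6, 212.9, 107.8]
tool_rot: [[0.839, 0.544, -0.004], [0.544, -0.839, -0.001], [-0.004, -0.002, -1.0]]
wrist_force: [0.4, 0.3, -0.4]
opening: 23.7
gripper_force: 0.0
```

Call:
shift_gripper(increments=[0,0,0,0,0,0,24,0,0,0,0,0,0,24,0,0,0,0,0,0,24])

```text
time_s: 10.68
tool_pos: [601.8, 212.3, 109.6]
tool_rot: [[0.837, 0.547, -0.0], [0.547, -0.837, -0.0], [-0.0, -0.0, -1.0]]
wrist_force: [-1.4, -0.3, -0.7]
opening: 23.9
gripper_force: 0.0
```

Run:
```python
from h import *
s=r.sense(); A=s["tool_rot"]; t=s["tool_pos"]
a=np.radians(-11.9); X=np.array([np.cos(a),np.sin(a)]); Y=np.array([-X[1],X[0]]); o=np.array([637.0,166.0])
print(t, (A.T@(np.r_[o-44.8*X+38*Y,t[2]]-t)).round(2))
c=r.calibration("wrist"); im=r.grab_frame("wrist"); np.savez("w8.npz",im=im,**c)
cv2.imwrite("pics/w8.png",cv2.resize(im[140:384,120:400],None,fx=2,fy=2,interpolation=3))
```

```text
[601.7979624  212.30486087 109.56164929] [-0.61 -0.53  0.  ]
```

View pics/w8.png

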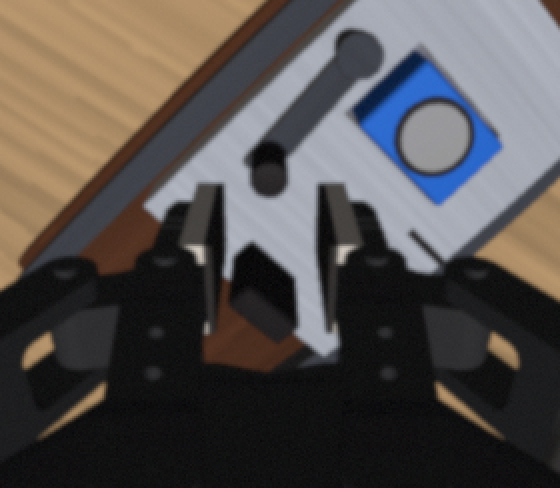

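The knob (269,180) stands midway between the open pads, clear of the pull (265,290). Descend and sweep.

Call:
shift_gripper(increments=[0,0,0,-0.5,-0.5,12,24,0,0,0,-0.5,-0.5,27,24,0,0,0,-0.5,-0.5,39.5,24,0,0,0,-0.5,-0.5,39.5,24])

```text
time_s: 11.22
tool_pos: [599.7, 212.3, 68.3]
tool_rot: [[0.838, 0.546, -0.004], [0.546, -0.838, -0.001], [-0.004, -0.001, -1.0]]
wrist_force: [0.4, 0.0, -0.6]
opening: 24.3
gripper_force: 0.0
```

Call:
shift_gripper(increments=[0,0,0,-2,7,0,24,0,0,0,-5,14,0,24,0,0,0,-8,20,0,24,0,0,0,-9.7,26.5,0,24,0,0,0,-10.5,33,0,24])

```text
time_s: 11.85
tool_pos: [610.9, 178.7, 70.7]
tool_rot: [[0.838, 0.546, 0.001], [0.546, -0.838, 0.0], [0.001, 0.001, -1.0]]
wrist_force: [-1.0, 0.4, -0.4]
opening: 24.1
gripper_force: 0.8
```

Call:
shift_gripper(increments=[0,0,0,0.4,7,0,24,0,0,0,2,13,0,24,0,0,0,4,20,0,24,0,0,0,8,28,0,24,0,0,0,13,34,0,24])

```text
time_s: 12.48
tool_pos: [640.1, 157.7, 70.3]
tool_rot: [[0.838, 0.546, -0.001], [0.546, -0.838, 0.0], [-0.0, -0.0, -1.0]]
wrist_force: [-9.4, 2.7, 2.0]
opening: 24.0
gripper_force: 5.1
```

Call:
shift_gripper(increments=[0,0,0,0,2,0,24,0,0,0,0,2,0,24,0,0,0,0,2,0,24])

```text
time_s: 12.85
tool_pos: [639.8, 157.7, 70.2]
tool_rot: [[0.838, 0.546, -0.002], [0.546, -0.838, 0.002], [-0.001, -0.003, -1.0]]
wrist_force: [-4.2, 4.6, 2.1]
opening: 24.1
gripper_force: 3.0
```

Run:
```python
from h import *
s=r.sense(); A=s["tool_rot"]; t=s["tool_pos"]; print((A.T@s["wrist_force"]).round(1))
a=np.radians(-11.9); X=np.array([np.cos(a),np.sin(a)]); Y=np.array([-X[1],X[0]]); o=np.array([637.0,166.0]); p=t[:2]-o; print(t, p@X,p@Y)
```

```text
[-1.  -6.2 -2.1]
[639.79839636 157.72001884  70.22140836] 4.445622754811051 -7.524994914713185
```

The lever reached its stop (6 N at the knob, TCP at the expected end position). Relax, lift, and turn back to a pose where mark, index line and lever can be measured.

Call:
shift_gripper(increments=[0,0,0,0,-6,0,24,0,0,0,0,-6,-15,24,0,0,0,0,-6,-40,24,0,0,0,0,-6,-60,24,0,0,0,0,-6,-60,24])

```text
time_s: 13.48
tool_pos: [640.2, 161.4, 133.5]
tool_rot: [[0.838, 0.546, 0.007], [0.546, -0.838, 0.001], [0.006, 0.003, -1.0]]
wrist_force: [1.0, -0.1, 1.2]
opening: 24.0
gripper_force: 0.0
```

Run:
```python
from h import *
a=np.radians(-11.9); X=np.array([np.cos(a),np.sin(a),0]); Y=np.array([-X[1],X[0],0]); o=np.array([637.0,166.0,0])
print(delta(o-50*X-45*Y+[0,0,130],np.c_[Y,X,[0,0,-1]]))
```

```text
(array([ 0.005, -0.005, -0.785]), array([-67.3,  -9.2,   3. ]))
```

Call:
shift_gripper(increments=[0,0,-0.17,-15,-2,0,30,0,0,-0.34,-30,-4,0,30,0,0,-0.51,-45,-6,1,30,0,0,-0.68,-60,-8,2,30,0,0,-0.785,-67,-9,3,30])

```text
time_s: 14.1
tool_pos: [575.4, 131.6, 126.7]
tool_rot: [[0.203, 0.979, -0.001], [0.979, -0.203, -0.001], [-0.001, -0.001, -1.0]]
wrist_force: [0.0, 0.0, 0.1]
opening: 29.7
gripper_force: 0.0
```

Call:
shift_gripper(increments=[0,0,0,0,0,0,30,0,0,0,0,0,0,30,0,0,0,0,0,0,30,0,0,0,0,0,0,30])

```text
time_s: 14.6
tool_pos: [576.8, 132.3, 127.3]
tool_rot: [[0.207, 0.978, 0.0], [0.978, -0.207, 0.0], [0.0, 0.0, -1.0]]
wrist_force: [-0.2, 0.5, 0.3]
opening: 29.8
gripper_force: 0.0
```

Run:
```python
from h import *
s=r.sense();print(s["tool_pos"])
c=r.calibration("wrist"); im=r.grab_frame("wrist"); np.savez("w9.npz",im=im,**c)
a=np.radians(-11.9); X=np.array([np.cos(a),np.sin(a),0]); Y=np.array([-X[1],X[0],0]); o=np.array([637.0,166.0,0])
P=lambda x,y,z:o+x*X+y*Y+[0,0,z]
inv=lambda p,z:[round(float((cast("wrist",p,z,c)[0]-o)@v),1) for v in(X,Y)]
hsv=cv2.cvtColor(im,cv2.COLOR_BGR2HSV)
for n,q in dict(idx=(-33,-52,44),mark=(-67.5,-52,46),knob=(0,-3,87),knob_open=(-45,38,87),pull=(-85,0,80),rimN=(0,25,44)).items():
    u=proj("wrist",P(*q),c)[0]; i=u.round().astype(int); print(n,u.round(1),hsv[i[1],i[0]])
# brass
m=cv2.inRange(hsv,(14,110,90),(30,255,255)); u=proj("wrist",P(-67.5,-56,46),c)[0].astype(int)
z=np.zeros_like(m); z[u[1]-25:u[1]+25,u[0]-25:u[0]+25]=1; m*=z
ys,xs=np.nonzero(m)
for y in sorted(set(ys)): print(y,xs[ys==y].min(),xs[ys==y].max(),len(xs[ys==y]))
# dark knob top
k=cv2.inRange(hsv,(0,0,0),(180,255,60)); u=proj("wrist",P(0,-3,87),c)[0].astype(int)
print("V around knob\n",hsv[u[1]-16:u[1]+17:4,u[0]-20:u[0]+21:4,2])
# index line profile
g=cv2.cvtColor(im,cv2.COLOR_BGR2GRAY)
for yy in(-48,-44,-40):
    u=proj("wrist",P(-33,yy,44),c)[0]; i=u.round().astype(int); row=g[i[1],i[0]-10:i[0]+11].astype(float); w=np.clip(140-row,0,None); cx=(w*np.arange(i[0]-10,i[0]+11)).sum()/max(w.sum(),1); print("idx",row.astype(int).tolist(),cx,inv((cx,i[1]),44))
```

```text
[576.84612144 132.31850967 127.26379525]
idx [279.3 208.3] [130  12  66]
mark [236.2 209.1] [ 12  39 110]
knob [337.5 155.9] [173  19  53]
knob_open [267.4  88.7] [111  22 189]
pull [204.8 149.3] [ 0 14 54]
rimN [323.8 111.9] [113  28  74]
210 231 240 10
211 230 241 12
212 229 241 13
213 229 241 13
214 229 241 13
215 229 241 13
216 229 241 13
217 229 241 13
218 229 242 14
219 224 246 23
220 223 248 26
221 222 248 27
222 222 249 28
223 222 249 28
224 222 249 28
225 222 249 28
226 222 249 28
227 222 249 28
228 222 249 28
229 223 249 27
230 225 247 18
231 229 242 14
232 229 241 13
V around knob
 [[169 109  78  77  77 141 136 174 182 186 186]
 [170 100  75  68  73 144 164 109 189 184 187]
 [170  95  23  13  17  77 146  91 188 184 187]
 [168  80  13  19  52  53  48 115 184 186 188]
 [169  71  14  42  56  55  50 121 188 185 188]
 [161  74  50  34  53  52  50 153 187 185 188]
 [ 79  88 109  81  50  58 108 206 188 185 188]
 [217 189 158 175 205 216 218 206 188 186 187]
 [220 219 218 219 219 218 218 200 189 186 186]]
idx [179, 179, 182, 185, 186, 184, 181, 169, 132, 84, 64, 96, 142, 171, 183, 184, 184, 180, 179, 179, 180] 278.8478260869565 [-33.5, -48.4]
idx [181, 181, 184, 186, 184, 181, 170, 136, 93, 65, 93, 139, 170, 182, 184, 185, 182, 179, 178, 179, 181] 278.9655172413793 [-33.5, -44.2]
idx [180, 181, 183, 185, 185, 182, 171, 137, 92, 65, 82, 127, 162, 179, 185, 185, 182, 180, 178, 179, 182] 279.1522842639594 [-33.4, -40.1]
```

Run:
```python
from h import *
a=np.radians(-11.9); X=np.array([np.cos(a),np.sin(a),0]); Y=np.array([-X[1],X[0],0]); o=np.array([637.0,166.0,0])
d=np.load("w9.npz"); c={k:d[k] for k in("mtx","R","t")}
print([((cast("wrist",p,46,c)[0]-o)@X).round(1) for p in((229,213),(241.5,213),(235.2,213))])
g=cv2.cvtColor(d["im"],cv2.COLOR_BGR2GRAY); print(g[128:182:3,185:226:3])
print(delta(o-85.5*X+[0,0,52]))
```

```text
[np.float64(-73.3), np.float64(-63.3), np.float64(-68.3)]
[[ 60  60  74 177 176 148 104  60  46  46  41  85 178 180]
 [ 58  58  71 173  85  38  37  39  40  29  10  45 176 180]
 [ 58  56  66 171  59  45  47  50  51  34   7  39 176 180]
 [ 51  51  60 172  56  46  49  50  52  33  12  38 178 180]
 [ 53  52  61 169  60  47  47  49  50  34  12  39 179 180]
 [ 53  54  57 167  66  46  48  51  52  35  10  35 174 181]
 [ 54  52  58 164  66  45  48  51  50  33  11  35 171 181]
 [ 55  55  58 163  76  48  48  48  51  36  12  39 170 179]
 [ 53  55  57 163  79  47  47  49  50  34  11  32 168 180]
 [ 56  54  58 161  91  44  48  50  51  35   8  31 165 181]
 [ 56  57  58 153  91  47  48  48  49  38  10  47 173 181]
 [ 54  53  58 146  92  46  48  48  50  37  18 127 182 181]
 [ 55  55  56 146 100  46  49  47  50  37  87 180 183 181]
 [ 59  59  60 146 148  78  72  72  73  93 170 183 183 182]
 [ 62  61  62 143 182 178 182 182 180 188 182 183 182 182]
 [ 56  56  56 139 183 181 184 184 182 189 183 182 183 182]
 [ 54  55  56 129 183 180 183 184 181 189 184 182 182 183]
 [ 59  55  58 122 181 181 184 183 181 188 182 181 182 183]]
(array([0., 0., 0.]), array([ 45.4, -33.6,  75.3]))
```

Call:
shift_gripper(increments=[0,0,0,20,-15,0,46,0,0,0,45.4,-33.6,0,46,0,0,0,45.4,-33.6,10,46,0,0,0,45.4,-33.6,25,46,0,0,0,45.4,-33.6,40,46])

```text
time_s: 15.28
tool_pos: [553.1, 182.8, 86.0]
tool_rot: [[0.207, 0.978, -0.001], [0.978, -0.207, -0.0], [-0.001, -0.0, -1.0]]
wrist_force: [-0.0, 0.4, 0.1]
opening: 46.0
gripper_force: 0.0
```

Call:
shift_gripper(increments=[0,0,0,0,0,15,46,0,0,0,0,0,28,46,0,0,0,0,0,35,46,0,0,0,0,0,35,46])

```text
time_s: 15.78
tool_pos: [552.7, 183.4, 51.6]
tool_rot: [[0.207, 0.978, -0.001], [0.978, -0.207, -0.0], [-0.001, -0.001, -1.0]]
wrist_force: [-0.0, 0.3, 1.3]
opening: 45.9
gripper_force: 0.0
```

Call:
shift_gripper(increments=[0,0,0,0,0,0,30,0,0,0,0,0,0,12,0,0,0,0,0,0,4,0,0,0,0,0,0,4,0,0,0,0,0,0,4])

```text
time_s: 16.4
tool_pos: [554.3, 183.6, 53.1]
tool_rot: [[0.207, 0.978, 0.003], [0.978, -0.207, 0.0], [0.001, 0.002, -1.0]]
wrist_force: [3.0, -2.2, 4.9]
opening: 11.2
gripper_force: 60.4
```

Run:
```python
from h import *
a=np.radians(-11.9); X=np.array([np.cos(a),np.sin(a),0]); Y=np.array([-X[1],X[0],0]); o=np.array([637.0,166.0,0])
s=r.sense(); p=s["tool_pos"]-o; print(p@X,p@Y,p[2],s["wrist_force"],s["opening"],s["gripper_force"],s["time_s"])
print(delta(o-120.5*X+[0,0,p[2]]))
```

```text
-84.57114690667541 0.16743519015821562 53.09200739514723 [ 3.04139498 -2.15344716  4.89566141] 11.172628611772232 60.38117051124573 16.4
(array([0., 0., 0.]), array([ -0.2, -35.9,  -0.1]))
```

Pull gripped. Draw out slowly along tool -y.

Call:
shift_gripper(increments=[0,0,0,0,-4,0,4,0,0,0,0,-12,0,4,0,0,0,0,-22,0,4,0,0,0,0,-30,0,4,0,0,0,0,-34,0,4])

```text
time_s: 17.02
tool_pos: [521.1, 190.8, 53.1]
tool_rot: [[0.206, 0.978, 0.004], [0.978, -0.206, 0.0], [0.001, 0.003, -1.0]]
wrist_force: [5.1, -3.3, 3.8]
opening: 10.5
gripper_force: 60.3
```

Call:
shift_gripper(increments=[0,0,0,0,0,0,4,0,0,0,0,0,0,4,0,0,0,0,0,0,4,0,0,0,0,0,0,4,0,0,0,0,0,0,4])

```text
time_s: 17.65
tool_pos: [521.3, 190.7, 53.1]
tool_rot: [[0.206, 0.978, 0.003], [0.978, -0.206, 0.0], [0.001, 0.003, -1.0]]
wrist_force: [4.7, -2.1, 5.0]
opening: 10.8
gripper_force: 60.5
```

Create chk.py:
```python
from h import *
a=np.radians(-11.9); X=np.array([np.cos(a),np.sin(a),0]); Y=np.array([-X[1],X[0],0]); o=np.array([637.0,166.0,0])
s=r.sense(); p=s["tool_pos"]-o; print((p@X).round(2),(p@Y).round(2),p[2],s["wrist_force"].round(1),s["opening"],s["gripper_force"],s["time_s"])
c=r.calibration("wrist"); im=r.grab_frame("wrist"); np.savez("w10.npz",im=im,**c); g=cv2.cvtColor(im,cv2.COLOR_BGR2GRAY); hsv=cv2.cvtColor(im,cv2.COLOR_BGR2HSV)
P=lambda x,y,z:o+x*X+y*Y+[0,0,z]
m=cv2.inRange(hsv,(14,110,60),(30,255,255)); print("mark at",proj("wrist",P(-68,-52,46),c)[0].round(1)); ys,xs=np.nonzero(m)
xi=p@X+52
for yy in(-50,-46,-42,-38,-34):
    u=proj("wrist",P(xi,yy,44),c)[0]; i=u.round().astype(int); row=g[i[1],max(i[0]-14,0):i[0]+15]; j=i[0]-14+int(row.argmin())
    print("idx",yy,i,row.tolist(),((cast("wrist",(j,i[1]),44,c)[0]-o)@X).round(1))
u=proj("wrist",P(-68,-54,46),c)[0].astype(int)
for y in range(max(u[1]-20,0),min(u[1]+20,384),3):
    k=xs[(ys==y)&(abs(xs-u[0])<45)]
    if len(k): print("brass",y,k.min(),k.max(),len(k),[((cast("wrist",(q,y),46,c)[0]-o)@X).round(1) for q in(k.min(),k.max())])
cell(58,im,c)
```

```bash
python3 chk.py
```

```text
-118.29 0.36 53.08383101652149 [ 4.7 -2.1  5. ] 10.78909583755805 60.49157202243805 17.65
mark at [333.9 311.8]
idx -50 [336 307] [24, 36, 46, 49, 49, 51, 50, 51, 51, 50, 51, 50, 50, 51, 50, 51, 51, 53, 52, 52, 50, 51, 49, 46, 46, 46, 53, 94, 141] -76.0
idx -46 [337 303] [47, 49, 51, 51, 52, 50, 50, 51, 51, 50, 51, 50, 50, 51, 53, 51, 51, 52, 51, 52, 49, 48, 42, 44, 39, 40, 35, 37, 34] -56.5
idx -42 [338 298] [50, 51, 50, 52, 50, 48, 51, 51, 49, 52, 47, 50, 52, 48, 47, 45, 41, 37, 37, 35, 37, 36, 36, 35, 37, 35, 34, 36, 36] -57.9
idx -38 [339 292] [15, 19, 17, 25, 30, 29, 33, 35, 34, 35, 35, 33, 36, 36, 34, 35, 36, 36, 35, 36, 34, 34, 33, 27, 26, 19, 15, 20, 18] -75.3
idx -34 [339 287] [25, 29, 33, 32, 35, 35, 35, 37, 36, 37, 35, 35, 33, 34, 29, 24, 23, 18, 18, 16, 16, 16, 18, 17, 12, 16, 15, 16, 17] -59.9
(365, 198, 51, 84) ((592.6259765625, 176.93118286132812), (31.152999877929688, 57.572078704833984), 5.465075492858887) [[574.4000244140625, 204.10000610351562], [579.9000244140625, 146.8000030517578], [610.9000244140625, 149.8000030517578], [605.4000244140625, 207.10000610351562]]
```

Call:
shift_gripper(increments=[0,0,0,0,-1.2,0,4,0,0,0,0,-1.2,0,4,0,0,0,0,-1.2,0,4])

```text
time_s: 18.08
tool_pos: [520.3, 191.0, 53.1]
tool_rot: [[0.206, 0.978, 0.004], [0.978, -0.206, 0.0], [0.001, 0.003, -1.0]]
wrist_force: [5.4, -3.3, 4.5]
opening: 10.9
gripper_force: 60.5
```

Create chk2.py:
```python
from h import *
a=np.radians(-11.9); X=np.array([np.cos(a),np.sin(a),0]); Y=np.array([-X[1],X[0],0]); o=np.array([637.0,166.0,0])
s=r.sense(); p=s["tool_pos"]-o; print((p@X).round(2))
xs=np.arange(-95,-40,1.0)
for n in("scene","top"):
    im=np.mean([r.grab_frame(n).astype(np.float32) for _ in range(4)],axis=0).astype(np.float32); cv2.imwrite(f"pics/{n}_end.png",im)
    def prof(y,z):
        u=proj(n,o+xs[:,None]*X+y*Y+[0,0,z]).astype(np.float32)
        return cv2.remap(im,u[:,0].reshape(1,-1),u[:,1].reshape(1,-1),cv2.INTER_CUBIC)[0]
    for y in(-36,-40,-44,-48): v=prof(y,44).mean(1); i=v.argmin(); print(n,"line",y,xs[i],v[::3].astype(int).tolist())
    for y in(-54,-57): v=prof(y,46); v=v[:,2]-v[:,0]; w=np.clip(v-.5*v.max(),0,None); print(n,"brass",y,((w*xs).sum()/w.sum()).round(1),v[::3].astype(int).tolist())
```

```bash
python3 chk2.py
```

```text
-119.3
scene line -36 -68.0 [188, 188, 188, 189, 189, 189, 186, 178, 161, 151, 158, 174, 185, 190, 190, 190, 190, 189, 188]
scene line -40 -68.0 [188, 189, 189, 188, 188, 188, 185, 173, 156, 144, 153, 170, 184, 188, 190, 190, 189, 188, 187]
scene line -44 -68.0 [185, 185, 186, 187, 187, 187, 183, 173, 154, 138, 148, 167, 181, 186, 188, 188, 188, 188, 187]
scene line -48 -66.0 [172, 171, 174, 171, 173, 173, 173, 164, 148, 132, 133, 151, 167, 172, 176, 175, 177, 177, 175]
scene brass -54 -66.8 [-5, -6, -6, -6, -6, -5, 3, 17, 37, 49, 47, 32, 11, 0, -5, -7, -6, -8, -8]
scene brass -57 -66.0 [0, 0, 0, 0, 0, 3, 16, 40, 64, 83, 84, 72, 48, 25, 13, 3, 1, 0, 0]
top line -36 -68.0 [188, 188, 188, 189, 189, 190, 190, 184, 165, 148, 162, 181, 189, 190, 189, 191, 190, 190, 188]
top line -40 -68.0 [189, 189, 189, 189, 189, 189, 189, 181, 162, 145, 161, 181, 189, 190, 190, 192, 191, 189, 188]
top line -44 -68.0 [186, 186, 187, 187, 188, 189, 187, 180, 157, 141, 157, 179, 188, 188, 189, 190, 189, 188, 186]
top line -48 -68.0 [158, 161, 160, 162, 162, 163, 163, 156, 137, 127, 142, 158, 165, 167, 166, 163, 164, 164, 163]
top brass -54 -68.9 [-5, -3, -4, -5, -7, -7, 8, 42, 70, 71, 52, 26, 3, -5, -6, -5, -3, -3, -5]
top brass -57 -68.9 [-11, -9, -9, -9, -11, -7, 16, 59, 90, 93, 74, 40, 7, -7, -10, -9, -7, -6, -9][ WARN:0@1.716] global loadsave.cpp:1063 imwrite_ Unsupported depth image for selected encoder is fallbacked to CV_8U.
```

Line and nose agree to about 1 mm in both fixed cameras, with the pull held at 60 N and the slide at rest. Hand in.

```bash
python3 -c "
from bench import r
print(r.finish_job())"
```

```text
the job is handed in; nothing more can be done
None
```

I handed the job in after about 18 s of the 54 s limit; the judge gave no verdict, only that it was received. My last measurements: the cell flat in the pocket, the lever shut against its stop, the index line within about 1 mm of the brass nose's middle, and the gripper holding the pull.

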